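Pack control units into the roll-top test bay

ROBOT

A 6-joint arm with a two-finger parallel gripper is mounted at the origin on the work surface. World frame = base frame: x ahead of the robot, y to its left, z up, the work surface at z = 0. Lengths are in m, angles in rad, forces in N, time in s.
With the tool pointing down it reaches from about 0.35 to 0.975 m from the base axis. Payload 4.9 kg.
Tool frame: the origin (TCP) lies on the front face of the gripper's body, between the roots of the fingers; the fingertips stand ctrl.finger_overhang ahead of it and the grasp point (between the pads) lies 54 mm ahead of it (ctrl.finger_overhang is the distance from the TCP to the fingertips, in m); z points along the fingers, y is the line along which they close (so a half turn about z gives the same grasp; the last joint's range is limited). The gripper opens to 85 mm and grips with 20 to 120 N. Pads are 22 mm wide; open, the fingers measure 114 mm over their backs; the gripper's body (76 mm by 85 mm) begins 54 mm behind the grasp point. The pads swing forward as they close: fully open they stand 13 mm farther back than shut.
Start: joints at [1.149, 0.053, 1.613, -0, 1.476, -0.119], TCP at [0.186, 0.597, 0.304] pointing down, gripper open.
Joint ranges: [-3.01, 3.01], [-1.01, 2.22], [0.06, 2.58], [-1.02, 4.17], [0.09, 2.62], [-3.14, 3.14]. Speed limits (rad/s): [2.57, 2.57, 3.14, 3.14, 3.14, 3.14].

INTERFACE

Orientations are given as a rotation vector (axis times angle).
In Python, from station import ctrl, vision gives the robot as it stands. The module is installed in compiled form; this text tells all that it offers.
- The arm moves only by the tool drive_tool, never from a script. Its argument "rows" is a list of rows, each a list of 2 entries, a list of its own where there are three numbers: the shift along the tool's x, y, z in m, then the turn about the tool's z in rad. A call has 1 to 10 rows; each row shifts and turns the commanded pose from where the row before left it, along the tool's axes as they then stand; what a row does not reach is not made up. A row lasts 1/10 s, in which the tool goes at most 50 mm and 8.59 degrees, less where a joint would pass 70% of its speed; a pose out of reach is approached as far as the arm can. A call with a gripper value outside its range is refused whole. "jaw" is the closure, from 0 (fully open) to 1 (shut), set as the call begins (left out, the last holds). The fingers move at their own pace and stop on an object; "grip_force" is the grip in N (left out, the last holds). Time passes only in rows, so rows that do not move let the fingers close. It gives the time, the measured TCP pose, the force, the opening and the grip force at its end, in the units of the state.
- ctrl.get_obs(): the state, without advancing time (a new reading comes with each control period).
- vision.get_image(name): name is "scene" or "side" or "wrist"; returns a dict with "image" (400x640x3 uint8, blue, green, red), "vertical_fov" (degrees; the focal length in pixels is half the picture's height over the tangent of half this angle, whatever the lens; pixels are square), "cx", "cy" (the principal point, pixels), "R" (3x3) and "t" (3): a world point X has camera coordinates R X + t. Camera axes: x right, y down, z forward; pixel columns grow to the right and rows downward; lengths in m; the calibration is good to about 2 mm. A picture is of the moment at which its call begins. There is no depth.
- ctrl.finish_job(): hands the job in; it is judged then, once.
The state is a dict: "t": time; "q": joint angles; "dq": joint speeds; "effort": joint torques, N m; "tool_pos": TCP position; "tool_rot": TCP orientation; "contact_force": force on the tool from outside, world axes, zero at the start; "wrist_torque": the same for the moment, N m; "opening": finger opening in m; "grip_force": force on a finger pad.
Only numpy, scipy, OpenCV 4.12 (cv2) and the standard library are available. Lean on these libraries where they do the work, as an engineer would, in place of code of your own. Each camera call takes 0.05 s, during which the arm holds its last target. There are 200 camera calls.

TASK

Roll the shutter of the test bay up and back until it stays fully open. Then pack the three control units on the floor of the bay, lengthwise from front to back and in order of width: push the wide one (orange) home into the corner of the two yellow fences, then the middle one (green) up against it and the back fence, then the narrow one (white) against that and the back fence, flush and without gaps, letting go of each before fetching the next. Set the units down rather than dropping them, and leave the other things on the bench where they are.

Things in the scene. Friction and masses are not known exactly. Their poses are not given: they have to be found in the camera images.
- shutter (a joint): opening angle of the blue slatted shutter in rad: 0 shut, 1.75 at its open stop. Its slats follow the curved side tracks about shutter_axis. It weighs 0.5 kg, falls shut if let go below about 0.65; beyond about 0.9 it runs back to the open stop by itself and stays. Lifting takes about 2 to 3 N at the handle.
- shutter_axis (a point): axis of the curved tracks, in the middle of the bay's width, 45 mm above the table. Its x axis points from the front of the bay (robot side) to its back, y (the turning axis) to the bay's left, z up.
- bay: fixed grey test bay, 340 mm wide (y), 340 mm deep (x); origin under the shutter axis, same axes, z = 0 on the table. Its two 10 mm half-round side walls, 320 mm apart, rise to 220 mm above the table in the middle and fall to both ends along a 175 mm radius about the shutter axis. Front sill 44 mm high, 160 to 168 mm in front of the axis. Its place and yaw vary.
- shutter_handle (a point): middle of the shutter's round steel handle bar: 12 mm thick, 100 mm long along the axis direction y, 210 mm from the axis and 41 mm clear of the slats. Shut, it is in front of the bay and 78 mm above the table (9 degrees above the level of the axis); it turns up and back with the shutter to 241 mm above the table when open. It can be pinched from above.
- corner (a point): reference corner on the bay's inner floor (6 mm above the table), where the two yellow fences meet, 25 mm in front of the shutter axis and 115 mm left of the bay's middle. x points to the back fence, y to the side fence, z up, so units packed here lie at negative x and y. Fences are 30 mm high. Free floor: 135 mm in front of the back fence and 275 mm to the right of the side fence.
- wide_center (a point): centre, half-way up (30 mm above its underside), of the wide control unit: an aluminium housing 90 mm long (x) by 70 mm wide (y) by 30 mm high, the orange connector block 46 mm (x) by 24 mm (y) by 30 mm high in the middle of its top (60 mm high in all, the block is the grip). x lies along its length; half a turn makes no difference. About 0.35 kg. Starts on the table to the right of the bay.
- middle_center (a point): centre, half-way up (30 mm above its underside), of the middle control unit: an aluminium housing 90 mm long (x) by 64 mm wide (y) by 30 mm high, the green connector block 46 mm (x) by 24 mm (y) by 30 mm high in the middle of its top (60 mm high in all, the block is the grip). x lies along its length; half a turn makes no difference. About 0.35 kg. Starts on the table to the right of the bay.
- narrow_center (a point): centre, half-way up (30 mm above its underside), of the narrow control unit: an aluminium housing 90 mm long (x) by 58 mm wide (y) by 30 mm high, the white connector block 46 mm (x) by 24 mm (y) by 30 mm high in the middle of its top (60 mm high in all, the block is the grip). x lies along its length; half a turn makes no difference. About 0.35 kg. Starts on the table to the right of the bay.
- unit_wide: the same wide control unit; origin at the centre of its underside
- unit_middle: the same middle control unit; origin at the centre of its underside
- unit_narrow: the same narrow control unit; origin at the centre of its underside
- cleaner: bystander: blue bottle, 52 mm across, 130 mm high; origin at the centre of its underside
- screw_jar: bystander: amber jar with steel cap, 56 mm across, 60 mm high; origin at the centre of its underside
- meter: bystander: yellow multimeter lying flat, 150 by 75 by 41 mm; origin at the centre of its underside
- solder: bystander: solder spool, 60 mm across, 38 mm high; origin at the centre of its underside
- driver: bystander: red screwdriver lying flat; origin at its middle
- mug: bystander: blue mug, 80 mm across, 90 mm high; origin at the centre of its underside
There are look-alikes about, which are no part of the job. What is shaped like the unit_wide but red is not meant.

How it is judged:
By the outcome, as a careful person would: the job done as asked, in the order asked, and still so for the second after the job is handed in, with the robot touching nothing.
It also fails if it takes over 72 s, if anything falls off the work surface, if the arm or the gripper's body presses on something with over 40 N, if the wrist force passes 120 N, or if a joint passes its speed limit or range.

## Working session

There is one attempt and no reset: what is moved stays moved. The work goes in short steps, Python scripts to look and compute and a tool call to move; the robot and the scene stay as the last step left them, time stands still between calls to the robot, and variables do not carry over. Pictures are saved under pics/ and viewed, at most 10 in all, crops included, and the job is handed in when it is done.

Besides the shell and the picture viewer there is one more tool, called after "Request:" in YAML: its name, and indented under it one key for each argument. drive_tool: Moves the arm, as the interface text tells. Its arguments: {"type":"object","properties":{"rows":{"type":"array","items":{"type":"array"}},"jaw":{"type":"number"},"grip_force":{"type":"number"}},"required":["rows"]}

```bash
mkdir -p pics
cat > h.py <<'E'
import numpy as np, cv2
from station import ctrl, vision
def get(n):
    d=vision.get_image(n); im=d["image"]; d["f"]=im.shape[0]/2/np.tan(np.radians(d["vertical_fov"])/2)
    d["R"]=np.array(d["R"]);d["t"]=np.array(d["t"]); return d
def ray(d,u,v,z):
    r=d["R"].T@np.array([(u-d["cx"])/d["f"],(v-d["cy"])/d["f"],1]); c=-d["R"].T@d["t"]
    return c+r*(z-c[2])/r[2]
def proj(d,X):
    p=d["R"]@np.array(X)+d["t"]; return d["f"]*p[:2]/p[2]+[d["cx"],d["cy"]]
E
python3 - <<'E'
from h import *
print(ctrl.finger_overhang); print({k:np.round(v,3) for k,v in ctrl.get_obs().items()})
for n in ["scene","side"]:
    d=get(n); cv2.imwrite(f"pics/{n}0.png",d["image"]); print(n,d["f"],d["cx"],d["cy"],(-d["R"].T@d["t"]).round(3),d["R"].round(2).tolist())
E
```

```text
0.0726
{'t': np.float64(0.0), 'q': array([ 1.149,  0.053,  1.614,  0.   ,  1.476, -0.119]), 'dq': array([ 0.001,  0.001, -0.002,  0.001,  0.   , -0.   ]), 'effort': array([-1.0000e-03, -3.9367e+01, -3.7018e+01, -0.0000e+00,  7.0000e-03,
        0.0000e+00]), 'tool_pos': array([0.186, 0.596, 0.303]), 'tool_rot': array([-4.740e-01, -3.105e+00,  3.000e-03]), 'contact_force': array([ 0.202,  1.152, -0.167]), 'wrist_torque': array([-0.04 , -0.013, -0.011]), 'grip_force': np.float64(0.0), 'opening': np.float64(0.085)}
scene 432.4048977579019 322.9584327228685 203.7667846212722 [ 1.332 -0.415  1.155] [[0.44, 0.9, 0.01], [0.68, -0.33, -0.66], [-0.59, 0.3, -0.75]]
side 475.86996809411164 326.9267108669594 200.89395300026976 [0.793 0.863 1.387] [[-0.94, 0.33, -0.02], [0.28, 0.77, -0.57], [-0.17, -0.54, -0.82]]
```

View pics/scene0.png

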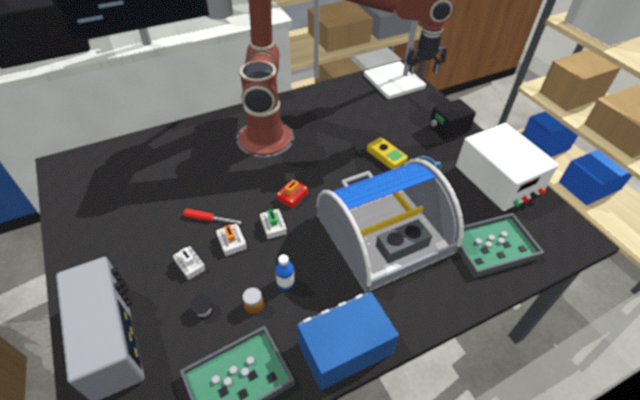

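View pics/side0.png

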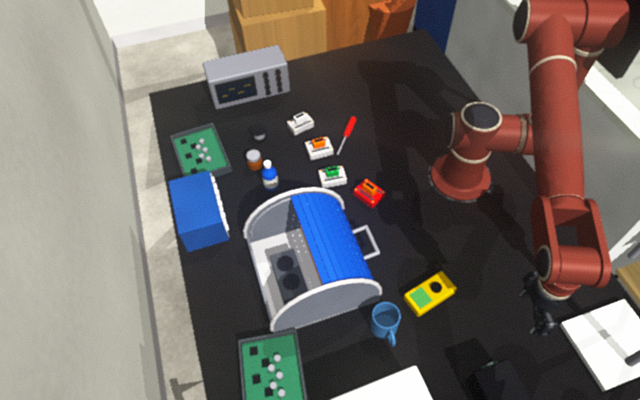

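Scene view: the candidates are orange (231,237), red (292,192), green (273,222) and white (188,262). In the side view they are at (319,148), (369,192), (332,176) and (300,123). The red one is the look-alike, so the wide unit is the orange one. The bay is at about (390,220) in scene, with its handle at about (357,178). I'll confirm with enlarged crops and masks.

Run:
```python
from h import *
a=get("scene");b=get("side")
cv2.imwrite("pics/s1.png",cv2.resize(a["image"][150:290,160:480],None,fx=2.5,fy=2.5,interpolation=cv2.INTER_CUBIC))
cv2.imwrite("pics/d1.png",cv2.resize(b["image"][100:340,230:410],None,fx=2.5,fy=2.5,interpolation=cv2.INTER_CUBIC))
for n,d,box in (("scene",a,(160,150,310,280)),("side",b,(280,100,400,210))):
    x0,y0,x1,y1=box; im=d["image"][y0:y1,x0:x1]; hsv=cv2.cvtColor(im,cv2.COLOR_BGR2HSV)
    for c,lo,hi in (("orange",(8,150,90),(18,255,255)),("green",(45,120,60),(85,255,255)),("red",(0,150,90),(5,255,255)),("white",(0,0,120),(180,70,255))):
        m=cv2.inRange(hsv,lo,hi); k,l,s,ce=cv2.connectedComponentsWithStats(m)
        for i in range(1,k):
            if s[i,4]>20:
                u,v=ce[i]+[x0,y0]; r=cv2.minAreaRect(np.argwhere(l==i)[:,::-1].astype(np.float32))
                print(n,c,s[i,4],(round(u),round(v)),"z.03",ray(d,u,v,.03)[:2].round(3),"z.055",ray(d,u,v,.055)[:2].round(3))
```

```text
scene orange 147 (292, 187) z.03 [ 0.333 -0.026] z.055 [ 0.355 -0.035]
scene orange 81 (229, 233) z.03 [ 0.434 -0.292] z.055 [ 0.454 -0.295]
scene green 73 (272, 217) z.03 [ 0.435 -0.142] z.055 [ 0.454 -0.148]
scene red 272 (293, 196) z.03 [ 0.378 -0.041] z.055 [ 0.4   -0.049]
scene red 246 (198, 214) z.03 [ 0.315 -0.362] z.055 [ 0.337 -0.363]
scene white 452 (273, 224) z.03 [ 0.463 -0.15 ] z.055 [ 0.482 -0.156]
scene white 609 (231, 237) z.03 [ 0.453 -0.294] z.055 [ 0.472 -0.296]
scene white 610 (189, 262) z.03 [ 0.488 -0.44 ] z.055 [ 0.507 -0.439]
scene white 99 (283, 259) z.03 [ 0.606 -0.175] z.055 [ 0.622 -0.18 ]
scene white 49 (286, 278) z.03 [ 0.671 -0.192] z.055 [ 0.686 -0.197]
side orange 108 (318, 142) z.03 [ 0.445 -0.305] z.055 [ 0.452 -0.283]
side orange 124 (369, 188) z.03 [ 0.344 -0.04 ] z.055 [ 0.353 -0.024]
side green 112 (332, 171) z.03 [ 0.443 -0.156] z.055 [ 0.45  -0.137]
side red 154 (350, 126) z.03 [ 0.304 -0.344] z.055 [ 0.313 -0.322]
side red 70 (373, 195) z.03 [ 0.343 -0.006] z.055 [0.352 0.01 ]
side white 383 (301, 123) z.03 [ 0.479 -0.425] z.055 [ 0.484 -0.401]
side white 344 (320, 150) z.03 [ 0.453 -0.268] z.055 [ 0.46  -0.247]
side white 43 (341, 145) z.03 [ 0.37  -0.261] z.055 [ 0.378 -0.24 ]
side white 845 (317, 188) z.03 [ 0.517 -0.101] z.055 [ 0.522 -0.083]
```

View pics/s1.png

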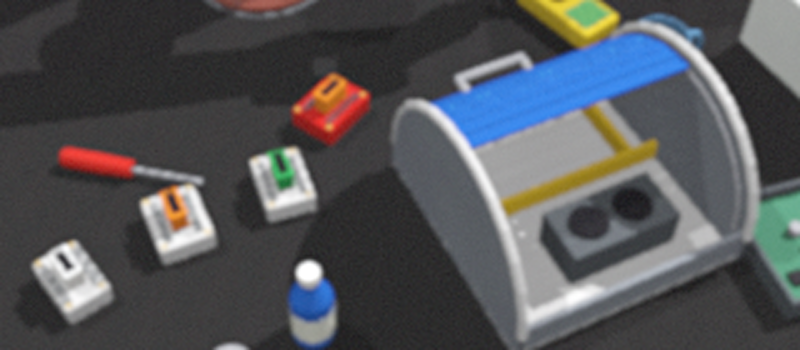

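View pics/d1.png

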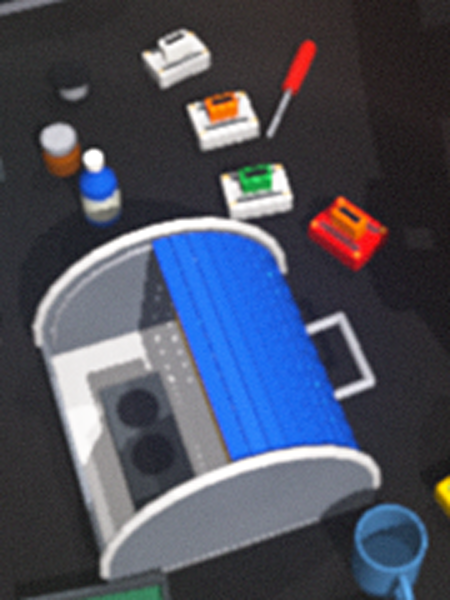

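The crops confirm it: white-bodied orange unit at scene (231,237), green (273,222), white (188,262), and the red-bodied decoy at (292,192). The handle bar ends are at scene (342.8,181.6) and (371.6,173.2), and at side (366.8,225.6) and (379.2,253.2).

```bash
cat >> h.py <<'E'
from scipy.spatial.transform import Rotation as Ro
def delta(target,ydir=None):
    """shift in tool axes to a TCP target, after turning so tool y is parallel to ydir (half turn free)"""
    o=ctrl.get_obs(); R=Ro.from_rotvec(o["tool_rot"]).as_matrix(); turn=0
    if ydir is not None:
        v=R.T@np.array([ydir[0],ydir[1],0]); turn=np.arctan2(-v[0],v[1])
        turn=(turn+np.pi/2)%np.pi-np.pi/2
    s=R.T@(np.array(target)-o["tool_pos"]); R2=R@Ro.from_rotvec([0,0,turn]).as_matrix()
    s2=R2.T@(np.array(target)-o["tool_pos"])
    print("shift now-axes",s.round(4),"turn",round(turn,4),"shift turned-axes",s2.round(4),"q6",round(o["q"][5],3),"pos",o["tool_pos"].round(4),"F",np.round(o["contact_force"],1),"t",o["t"])
def tri(a,p,b,q):
    A=[];B=[]
    for d,(u,v) in ((a,p),(b,q)):
        for k,x,c in ((0,u,"cx"),(1,v,"cy")):
            w=(x-d[c])/d["f"]; A.append(d["R"][k]-w*d["R"][2]); B.append(w*d["t"][2]-d["t"][k])
    return np.linalg.lstsq(np.array(A),np.array(B),rcond=None)[0]
E
python3 - <<'E'
from h import *
a=get("scene");b=get("side")
P=[((342.8,181.6),(366.8,225.6)),((371.6,173.2),(379.2,253.2))]
for p,q in P: print(tri(a,p,b,q).round(4),ray(a,*p,.078).round(4),ray(b,*q,.078).round(4))
r,l=[tri(a,p,b,q) for p,q in P]; r2,l2=[(ray(a,*p,.078)+ray(b,*q,.078))/2 for p,q in P]
s=lambda u,v:(160+u/2.5,150+v/2.5)
f1,f2=ray(a,*s(505,205),.036),ray(a,*s(655,148),.036); e1,e2=ray(a,*s(525,346),0),ray(a,*s(752,236),0)
g1,g2=ray(b,230+38/2.5,100+328/2.5,.0),ray(b,230+105/2.5,100+575/2.5,0)
for n,(x,y) in dict(h=(r,l),h2=(r2,l2),fence=(f1,f2),rear=(e1,e2),rearS=(g1,g2)).items():
    d=y-x; print(n,x.round(3),y.round(3),np.linalg.norm(d).round(3),"yaw",np.degrees(np.arctan2(-d[0],d[1])).round(1))
ya=np.arctan2(-(l2-r2)[0],(l2-r2)[1])
m=(r2+l2)/2; y=np.array([np.cos(ya),np.sin(ya)]); print("mid",m,"xdir",y)
delta([m[0],m[1],.25],y)
E
```

```text
[0.4248 0.1289 0.0735] [0.4303 0.1269 0.078 ] [0.4247 0.1304 0.078 ]
[0.4301 0.2391 0.0758] [0.4378 0.2385 0.078 ] [0.426 0.237 0.078]
h [0.425 0.129 0.074] [0.43  0.239 0.076] 0.11 yaw -2.8
h2 [0.427 0.129 0.078] [0.432 0.238 0.078] 0.109 yaw -2.3
fence [0.624 0.096 0.036] [0.628 0.33  0.036] 0.234 yaw -1.0
rear [ 0.8    0.027 -0.   ] [0.789 0.381 0.   ] 0.354 yaw 1.8
rearS [ 0.801 -0.032  0.   ] [0.806 0.333 0.   ] 0.365 yaw -0.8
mid [0.42972055 0.18320074 0.078     ] xdir [ 0.99917056 -0.04072102]
shift now-axes [-0.3556 -0.3218  0.0537] turn 1.3087 shift turned-axes [-0.4029  0.2601  0.0537] q6 -0.119 pos [0.1863 0.5964 0.3035] F [ 0.1 -0.7 -0.5] t 0.3
```

Request:
drive_tool:
  rows:
    - [[-0.036,-0.032,0],0]
    - [[-0.036,-0.032,0],0]
    - [[-0.036,-0.032,0],0]
    - [[-0.036,-0.032,0],0]
    - [[-0.036,-0.032,0],0]
    - [[-0.036,-0.032,0],0]
    - [[-0.036,-0.032,0],0]
    - [[-0.036,-0.032,0],0]
    - [[-0.036,-0.032,0],0]
    - [[-0.036,-0.032,0],0]
  jaw: 0.5

```text
t: 1.3
tool_pos: [0.4351, 0.1819, 0.3042]
tool_rot: [0.474, 3.105, 0.001]
contact_force: [0.9, 0.4, -0.4]
opening: 0.0423
grip_force: 0.0
```

Request:
drive_tool:
  rows:
    - [[0,0,0],0.145]
    - [[0,0,0],0.145]
    - [[0,0,0],0.145]
    - [[0,0,0],0.145]
    - [[0,0,0],0.145]
    - [[0,0,0],0.145]
    - [[0,0,0],0.145]
    - [[0,0,0],0.145]
    - [[0,0,0],0.145]

```text
t: 2.2
tool_pos: [0.4345, 0.1838, 0.3039]
tool_rot: [2.269, 2.173, 0.0]
contact_force: [0.4, 1.1, 0.2]
opening: 0.0429
grip_force: 0.0
```

Run:
```python
from h import *
w=get("wrist"); cv2.imwrite("pics/w0.png",w["image"]); print(w["f"],(-w["R"].T@w["t"]).round(3),w["R"].round(2).tolist())
delta([.428,.184,.25],[.9998,-.02]); print(ctrl.get_obs()["opening"])
for X in ((.428,.134,.078),(.428,.234,.078)): print(proj(w,X))
```

```text
277.1043167600661 [0.438 0.261 0.372] [[1.0, -0.04, -0.0], [-0.04, -0.95, 0.3], [-0.01, -0.3, -0.95]]
shift now-axes [-0.     -0.0065  0.0539] turn -0.0266 shift turned-axes [ 0.0001 -0.0065  0.0539] q6 0.289 pos [0.4345 0.1837 0.3039] F [ 0.4 -0.2  0.8] t 2.25
0.04285744063554415
[311.9404839  227.10769885]
[307.43986996 138.61255062]
```

View pics/w0.png

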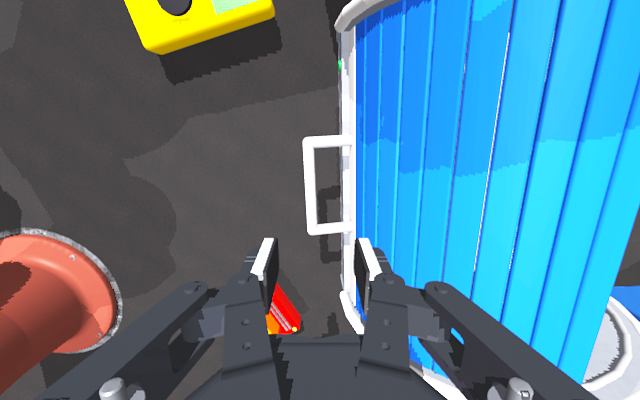

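Wrist view: the handle bar runs from (308,139) to (315,231), with the sill edge to the right of it at x≈345. The meter is at the top left.

Run:
```python
from h import *
w=get("wrist"); a,b=ray(w,308,141,.078),ray(w,315,231,.078); d=a-b; print(a,b,np.linalg.norm(d),np.degrees(np.arctan2(-d[0],d[1])))
# bar mask points
g=cv2.cvtColor(w["image"],cv2.COLOR_BGR2GRAY)
pts=[]
for v in range(155,222,3):
    r=np.where(g[v,295:328]>140)[0]
    if len(r)>3: pts.append(ray(w,295+r.mean(),v,.078)[:2])
pts=np.array(pts); k=np.polyfit(pts[:,1],pts[:,0],1); print(len(pts),k,"yaw",np.degrees(np.arctan(-k[0])))
ya=np.arctan(-k[0]); m=(a+b)/2; m[0]=np.polyval(k,m[1]); print(m)
delta([m[0],m[1],.078+.054],[np.cos(ya),np.sin(ya)])
```

```text
[0.42862781 0.2315516  0.078     ] [0.43110479 0.12899809 0.078     ] 0.1025834257403746 1.3835997306069885
23 [0.00135696 0.42760452] yaw -0.07774828378669596
[0.42784915 0.18027484 0.078     ]
shift now-axes [-0.0037 -0.0065  0.1719] turn -0.0353 shift turned-axes [-0.0035 -0.0066  0.1719] q6 0.279 pos [0.4345 0.1837 0.3039] F [-0.4  0.3 -0.3] t 2.3
```

Request:
drive_tool:
  rows:
    - [[-0.0035,-0.0065,0],-0.035]
    - [[0,0,0.035],0]
    - [[0,0,0.035],0]
    - [[0,0,0.035],0]
    - [[0,0,0.035],0]
    - [[0,0,0.034],0]
    - [[0,0,0],0]

```text
t: 3.0
tool_pos: [0.4243, 0.1796, 0.1248]
tool_rot: [-2.217, -2.218, 0.014]
contact_force: [-1.1, 0.9, -0.8]
opening: 0.0426
grip_force: 0.0
```

Request:
drive_tool:
  rows:
    - [[0,0,0],0]
    - [[0,0,0],0]
    - [[0,0,0],0]
    - [[0,0,0],0]
    - [[0,0,0],0]
    - [[0,0,0],0]
  jaw: 1
  grip_force: 30

```text
t: 3.6
tool_pos: [0.4279, 0.1809, 0.1322]
tool_rot: [-2.222, -2.22, 0.0]
contact_force: [-7.3, -0.8, 4.0]
opening: 0.011
grip_force: 29.5
```

Request:
drive_tool:
  rows:
    - [[0,0.0036,-0.0179],0]
    - [[0,0.0052,-0.0176],0]
    - [[0,0.0068,-0.017],0]
    - [[0,0.0081,-0.0164],0]
    - [[0,0.0096,-0.0156],0]
    - [[0,0.0109,-0.0148],0]

```text
t: 4.2
tool_pos: [0.4702, 0.1808, 0.2314]
tool_rot: [-2.218, -2.217, 0.007]
contact_force: [-12.2, -0.2, 4.7]
opening: 0.0108
grip_force: 29.4
```

Request:
drive_tool:
  rows:
    - [[0,0.0121,-0.0137],0]
    - [[0,0.0133,-0.0126],0]
    - [[0,0.0144,-0.0114],0]
    - [[0,0.0152,-0.0101],0]
    - [[0,0.0161,-0.0087],0]
    - [[0,0.0168,-0.0074],0]
    - [[0,0.0174,-0.0058],0]

```text
t: 4.9
tool_pos: [0.5785, 0.1806, 0.3032]
tool_rot: [2.221, 2.219, 0.006]
contact_force: [-2.2, 1.1, 2.1]
opening: 0.0103
grip_force: 30.8
```

Request:
drive_tool:
  rows:
    - [[0,0.0178,-0.0042],0]
    - [[0,0.0181,-0.0027],0]
    - [[0,0.0183,-0.0012],0]
    - [[0,0.0183,0.0005],0]
    - [[0,0.0183,0.0021],0]
    - [[0,0.0179,0.0036],0]
    - [[0,0,0],0]

```text
t: 5.6
tool_pos: [0.6888, 0.1802, 0.3038]
tool_rot: [2.221, 2.217, 0.01]
contact_force: [3.1, 1.2, 0.8]
opening: 0.0109
grip_force: 31.1
```

Request:
drive_tool:
  rows:
    - [[0,0,0],0]
    - [[0,0,0],0]
    - [[0,0,0],0]
    - [[0,0,-0.03],0]
    - [[0,0,-0.04],0]
    - [[0,0,-0.04],0]
    - [[0,-0.045,0],0]
    - [[0,-0.045,0],0]
    - [[-0.03,-0.035,0],0]
    - [[-0.045,-0.01,0],0]
  jaw: 0.5

```text
t: 6.6
tool_pos: [0.5476, 0.1065, 0.4116]
tool_rot: [-2.218, -2.225, -0.001]
contact_force: [1.2, -0.9, 0.4]
opening: 0.0428
grip_force: 0.0
```

Run:
```python
from h import *
a=get("scene"); w=get("wrist"); o=ctrl.get_obs(); print(o["tool_pos"],o["t"],(-w["R"].T@w["t"]).round(3))
A=cv2.resize(a["image"][130:300,300:480],None,fx=2,fy=2,interpolation=cv2.INTER_CUBIC)
C=np.zeros((400,800,3),np.uint8); C[:340,:360]=A; C[:,360:]=w["image"][:,100:540]; cv2.imwrite("pics/c1.png",C); np.save("w1.npy",w["image"])
```

```text
[0.54894073 0.10227325 0.41188938] 6.7 [0.548 0.177 0.48 ]
```

View pics/c1.png

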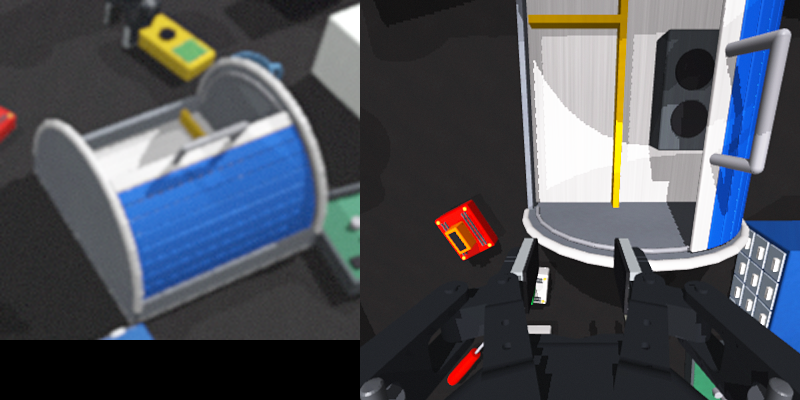

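The shutter is fully open. In the wrist view the back fence is at full-image column ≈355 (rows 28–205) and the side fence at row ≈25 (columns 268–350). Next I'll measure their inner foot lines on the floor plane.

Run:
```python
from h import *
w=get("wrist"); hsv=cv2.cvtColor(w["image"],cv2.COLOR_BGR2HSV); m=cv2.inRange(hsv,(18,150,60),(35,255,255))
bx=[];sy=[]
for v in range(40,195,3):
    r=np.where(m[v,330:390])[0]
    if len(r)>2: bx.append(np.r_[ray(w,330+r[0]-.5,v,.006)[:2],ray(w,330+r[-1]+.5,v,.036)[:2]])
for u in range(275,340,3):
    r=np.where(m[0:60,u])[0]
    if len(r)>2: sy.append(np.r_[ray(w,u,r[-1]+.5,.006)[:2],ray(w,u,r[0]-.5,.036)[:2]])
bx=np.array(bx);sy=np.array(sy)
for n,i in(("foot",0),("top",2)):
    k=np.polyfit(bx[:,i+1],bx[:,i],1); s=np.polyfit(sy[:,i],sy[:,i+1],1)
    res=np.std(bx[:,i]-np.polyval(k,bx[:,i+1]))
    print(n,"back x=",k,np.degrees(np.arctan(-k[0])),"side y=",s,np.degrees(np.arctan(s[0])),res)
    y=(s[0]*k[1]+s[1])/(1-s[0]*k[0]); print("corner",np.polyval(k,y),y)
```

```text
foot back x= [-4.78007803e-04  6.11148892e-01] 0.02738782762582148 side y= [-0.00516125  0.29776207] -0.2957154204670762 0.0004817840076682671
corner 0.6110080672091956 0.2946085036311851
top back x= [0.00155584 0.61946931] -0.08914282734837896 side y= [-0.00514099  0.30639482] -0.29455441852799613 0.0004831939534870189
corner 0.6199410484861841 0.3032077115288043
```

Request:
drive_tool:
  rows:
    - [[-0.043,-0.01,0],0]
    - [[-0.043,-0.01,0],0]
    - [[-0.043,-0.01,0],0]
    - [[-0.043,-0.011,0.01],0]
    - [[-0.043,-0.011,0.02],0]
    - [[-0.043,-0.011,0.02],0]
    - [[-0.043,-0.011,0.02],0]
    - [[-0.043,-0.011,0.02],0]
    - [[-0.043,-0.011,0.02],0]
  jaw: 0.4

```text
t: 7.65
tool_pos: [0.4539, -0.2826, 0.3004]
tool_rot: [2.223, 2.22, 0.001]
contact_force: [0.9, -0.8, -0.1]
opening: 0.051
grip_force: 0.0
```

Request:
drive_tool:
  rows:
    - [[0,0,0],-0.148]
    - [[0,0,0],-0.148]
    - [[0,0,0],-0.148]
    - [[0,0,0],-0.148]
    - [[0,0,0],-0.148]
    - [[0,0,0],-0.148]
    - [[0,0,0],-0.148]
    - [[0,0,0],-0.148]
    - [[0,0,0],-0.148]
    - [[0,0,0],-0.148]

```text
t: 8.65
tool_pos: [0.4547, -0.2809, 0.3009]
tool_rot: [-0.134, -3.138, -0.001]
contact_force: [-0.2, 0.7, 0.9]
opening: 0.0511
grip_force: 0.0
```

Run:
```python
from h import *
w=get("wrist"); cv2.imwrite("pics/w2.png",w["image"]); o=ctrl.get_obs(); print(o["tool_pos"],o["q"].round(2),o["t"],o["opening"],(-w["R"].T@w["t"]).round(3)); print(proj(w,(.453,-.289,.06)),proj(w,(.452,-.143,.06)),proj(w,(.485,-.43,.06)))
```

```text
[ 0.45471767 -0.28093385  0.30087638] [-0.69 -0.16  1.83  0.    1.48 -2.18] 8.7 0.051516326286833766 [ 0.379 -0.274  0.369]
[307.85394865 180.3236839 ] [436.27606476 168.73585312] [192.65992475 216.18713845]
```

View pics/w2.png

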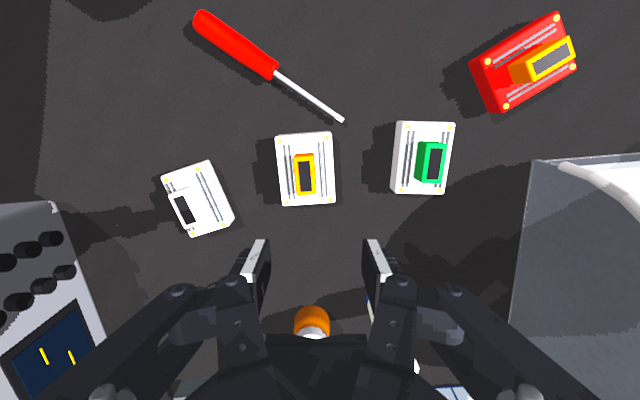

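Wrist view: orange at (304,172), green at (433,160), white at (196,200), red decoy at (540,60). The dark inlays on the block tops, at (304,176), (435,164) and (184,209), give centre and yaw at z=0.06.

```bash
cat >> h.py <<'E'
def inlay(w,u,v,z=.06,r=22,th=75):
    u,v=int(u),int(v); g=cv2.cvtColor(w["image"],cv2.COLOR_BGR2GRAY); g=cv2.resize(g[v-r:v+r,u-r:u+r],None,fx=4,fy=4,interpolation=cv2.INTER_CUBIC)
    k,l,s,c=cv2.connectedComponentsWithStats((g<th).astype(np.uint8)); 
    i=min(range(1,k),key=lambda i:np.hypot(*(c[i]-2*r*np.ones(2)))+(1e3 if s[i,4]<100 else 0))
    p=np.argwhere(l==i)[:,::-1]; P=np.array([ray(w,u-r+(a+.5)/4-.5,v-r+(b+.5)/4-.5,z)[:2] for a,b in p])
    R=cv2.minAreaRect((P*1000).astype(np.float32)); e,V=np.linalg.eigh(np.cov(P.T)); d=V[:,1]*np.sign(V[0,1])
    return np.array(R[0])/1000,P.mean(0),np.round(R[1],1),np.degrees(np.arctan2(d[1],d[0]))
E
python3 - <<'E'
from h import *
w=get("wrist")
for n,u,v in (("orange",304,176),("green",435,164),("white",184,209)):
    print(n,inlay(w,u,v))
g=w["image"]; hsv=cv2.cvtColor(g,cv2.COLOR_BGR2HSV)
for n,u,v in (("orange",304,172),("green",423,157),("white",196,200)):
    m=np.zeros(g.shape[:2],np.uint8); m[v-48:v+42,u-45:u+45]=1
    m&=(cv2.cvtColor(g,cv2.COLOR_BGR2GRAY)>115).astype(np.uint8); c=max(cv2.findContours(m,0,2)[0],key=cv2.contourArea)
    P=np.array([ray(w,*p[0],.03)[:2]*1000 for p in c],np.float32); print(n,"housing",cv2.minAreaRect(P))
E
```

```text
orange (array([ 0.44762439, -0.29223865]), array([ 0.44737408, -0.29222395]), array([12.2, 34.2]), np.float64(-0.9325854696749308))
green (array([ 0.44596194, -0.14557184]), array([ 0.44555798, -0.14558319]), array([12.4, 34.2]), np.float64(-5.884393892829106))
white (array([ 0.47617371, -0.43809357]), array([ 0.4763244, -0.4381863]), array([34. , 12.2]), np.float64(13.572575235425786))
orange housing ((446.4021301269531, -292.0298156738281), (69.98564147949219, 91.46915435791016), 89.38920593261719)
green housing ((444.78363037109375, -149.77391052246094), (71.05756378173828, 90.18578338623047), 83.87401580810547)
white housing ((474.405517578125, -433.3712158203125), (90.31881713867188, 71.40132141113281), 13.157477378845215)
```

```bash
cat >> h.py <<'E'
def over(x,y,z,yaw): a=np.radians(yaw); delta([x,y,z],[-np.sin(a),np.cos(a)])
E
python3 -c "
from h import *
over(.447,-.2921,.106,-.8)"
```

```text
shift now-axes [ 0.0066 -0.0119  0.1949] turn -0.0782 shift turned-axes [ 0.0075 -0.0113  0.1949] q6 -2.172 pos [ 0.4547 -0.281   0.3009] F [-0.  -0.2 -0.4] t 8.75
```

Request:
drive_tool:
  rows:
    - [[0.0066,-0.0119,0.01],-0.078]
    - [[0,0,0.045],0]
    - [[0,0,0.045],0]
    - [[0,0,0.045],0]
    - [[0,0,0.03],0]
    - [[0,0,0.02],0]
    - [[0,0,0],0]
    - [[0,0,0],0]

```text
t: 9.55
tool_pos: [0.4469, -0.2927, 0.1062]
tool_rot: [-0.025, -3.141, -0.0]
contact_force: [0.4, 0.2, -0.8]
opening: 0.0513
grip_force: 0.0
```

Request:
drive_tool:
  rows:
    - [[0,0,0],0]
    - [[0,0,0],0]
    - [[0,0,0],0]
    - [[0,0,0],0]
    - [[0,0,0],0]
  jaw: 1
  grip_force: 40

```text
t: 10.05
tool_pos: [0.4476, -0.2935, 0.108]
tool_rot: [0.024, 3.139, -0.003]
contact_force: [0.0, 1.4, 6.4]
opening: 0.0236
grip_force: 42.1
```

```bash
python3 -c "
from h import *
print(ctrl.get_obs()['opening'],ctrl.get_obs()['grip_force'],ctrl.get_obs()['tool_rot']);over(.558,.2516,.25,-.1)"
```

```text
0.023557897473138103 42.09037721157074 [ 2.37831042e-02  3.13870267e+00 -2.90633012e-03]
shift now-axes [-0.1025  0.5464 -0.1427] turn -0.0134 shift turned-axes [-0.1098  0.545  -0.1427] q6 -2.275 pos [ 0.4476 -0.2935  0.108 ] F [0.  1.4 6.4] t 10.05
```

Request:
drive_tool:
  rows:
    - [[0,0,-0.02],0]
    - [[0,0,-0.045],0]
    - [[0,0,-0.045],0]
    - [[0,0,-0.045],0]
    - [[0,0,-0.045],0]
    - [[0,0.02,-0.04],0]
    - [[-0.008,0.042,0],0]
    - [[-0.008,0.042,0],0]
    - [[-0.008,0.042,0],0]
    - [[-0.008,0.042,0],0]

```text
t: 11.05
tool_pos: [0.4807, -0.1036, 0.3448]
tool_rot: [-0.025, -3.14, -0.001]
contact_force: [0.5, -0.2, -3.5]
opening: 0.023
grip_force: 40.8
```

Request:
drive_tool:
  rows:
    - [[-0.008,0.042,0],0]
    - [[-0.008,0.042,0],0]
    - [[-0.008,0.042,0],0]
    - [[-0.008,0.042,0],0]
    - [[-0.008,0.042,0],0]
    - [[-0.008,0.042,0],0]
    - [[-0.008,0.042,0],0]
    - [[-0.008,0.042,0],0]
    - [[0,0,0],0]
    - [[0,0,0],0]

```text
t: 12.05
tool_pos: [0.5496, 0.2305, 0.3442]
tool_rot: [-0.02, -3.139, 0.002]
contact_force: [-0.2, -1.2, -5.4]
opening: 0.0232
grip_force: 41.5
```

```bash
python3 -c "
from h import *
over(.558,.2516,.125,-.1);print(ctrl.get_obs()['opening'])"
```

```text
shift now-axes [-0.0087  0.0215  0.2191] turn -0.0113 shift turned-axes [-0.0089  0.0214  0.2191] q6 -1.285 pos [0.5496 0.2305 0.3442] F [-0.2 -1.2 -5.4] t 12.05
0.023204855659749696
```

Request:
drive_tool:
  rows:
    - [[-0.009,0.0215,0],-0.011]
    - [[0,0,0.04],0]
    - [[0,0,0.04],0]
    - [[0,0,0.04],0]
    - [[0,0,0.04],0]
    - [[0,0,0.035],0]
    - [[0,0,0.024],0]
    - [[0,0,0],0]
    - [[0,0,0],0]

```text
t: 12.95
tool_pos: [0.5595, 0.2501, 0.1268]
tool_rot: [-0.008, -3.141, 0.001]
contact_force: [-0.1, -0.7, -3.3]
opening: 0.0231
grip_force: 41.6
```

Request:
drive_tool:
  rows:
    - [[0,0,0.004],0]
    - [[0,0,0.004],0]
    - [[0,0,0.0025],0]
    - [[0,0,0],0]

```text
t: 13.35
tool_pos: [0.5595, 0.2511, 0.1164]
tool_rot: [-0.006, -3.142, 0.0]
contact_force: [0.3, -0.0, -4.3]
opening: 0.0231
grip_force: 41.7
```

Request:
drive_tool:
  rows:
    - [[0,0,0.0012],0]
    - [[0,0,0],0]
    - [[0,0,0.0012],0]
    - [[0,0,0],0]

```text
t: 13.75
tool_pos: [0.5598, 0.2512, 0.1142]
tool_rot: [0.006, 3.141, 0.0]
contact_force: [-0.2, 1.0, -4.4]
opening: 0.0237
grip_force: 41.7
```

Request:
drive_tool:
  rows:
    - [[0,0,0.001],0]
    - [[0,0,0],0]
    - [[0,0,0.001],0]
    - [[0,0,0],0]

```text
t: 14.15
tool_pos: [0.56, 0.2513, 0.114]
tool_rot: [0.006, 3.141, -0.0]
contact_force: [-7.5, -0.5, 9.8]
opening: 0.0233
grip_force: 43.5
```

Request:
drive_tool:
  rows:
    - [[-0.002,0.0025,-0.0005],0]
    - [[-0.002,0.0025,0],0]
    - [[-0.001,0.0025,0],0]
    - [[-0.001,0.001,0],0]
    - [[0,0.001,0],0]
    - [[0,0,0],0]

```text
t: 14.75
tool_pos: [0.5654, 0.2583, 0.1142]
tool_rot: [-0.006, -3.139, 0.01]
contact_force: [-10.0, -11.8, 13.1]
opening: 0.0234
grip_force: 44.1
```

Request:
drive_tool:
  rows:
    - [[-0.001,0.001,0],0]
    - [[0,0,0],0]
    - [[-0.001,0.001,0],0]
    - [[0,0,0],0]
    - [[0,0,0],0]

```text
t: 15.25
tool_pos: [0.5658, 0.2588, 0.1142]
tool_rot: [-0.006, -3.133, 0.016]
contact_force: [-18.8, -18.8, 22.1]
opening: 0.0232
grip_force: 45.1
```

Request:
drive_tool:
  rows:
    - [[-0.001,0.001,-0.001],0]
    - [[0,0,0],0]
    - [[0,0,0],0]

```text
t: 15.55
tool_pos: [0.5659, 0.2592, 0.1144]
tool_rot: [-0.006, -3.13, 0.019]
contact_force: [-20.7, -18.6, 19.6]
opening: 0.0231
grip_force: 45.0
```

Request:
drive_tool:
  rows:
    - [[0,0,0],0]
    - [[0,0,0],0]
    - [[0,0,0],0]
    - [[0,0,0],0]
  jaw: 0.45

```text
t: 15.95
tool_pos: [0.569, 0.2639, 0.1136]
tool_rot: [0.006, 3.141, 0.001]
contact_force: [-1.0, -0.5, 0.1]
opening: 0.047
grip_force: 0.0
```

Run:
```python
from h import *
w=get("wrist"); cv2.imwrite("pics/w3.png",w["image"]); o=ctrl.get_obs(); print(o["tool_pos"],o["contact_force"],o["t"],o["opening"],(-w["R"].T@w["t"]).round(3)); print(proj(w,(.566,.2596,.066)),proj(w,(.611,.2946,.036)),proj(w,(.611,.2246,.036)))
```

```text
[0.56885648 0.26385766 0.11342796] [-0.4970727  -0.02726173 -0.12515579] 16.0 0.04691366252398234 [0.493 0.265 0.182]
[305.02250051 271.79009696] [363.53473518 307.92311298] [252.230002   308.21802525]
```

View pics/w3.png

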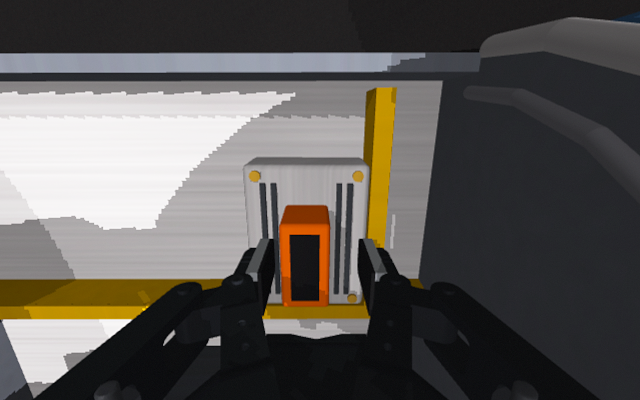

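The wide unit sits with its edge at column ≈367 against the side fence and its rear at row ≈303 against the back fence. I'll lift straight off and recheck from above.

Request:
drive_tool:
  rows:
    - [[0,0,-0.03],0]
    - [[0,0,-0.04],0]
    - [[0,0,-0.04],0]
    - [[0,0,-0.045],0]
    - [[0,0,-0.045],0]
    - [[0,0,-0.035],0]
    - [[0,0,0],0]

```text
t: 16.7
tool_pos: [0.5706, 0.2645, 0.3567]
tool_rot: [0.005, 3.129, 0.007]
contact_force: [-0.3, -0.0, 0.5]
opening: 0.0467
grip_force: 0.0
```

```bash
cat > chk.py <<'E'
from h import *
import sys
w=get("wrist"); x,y=float(sys.argv[1]),float(sys.argv[2]); u,v=proj(w,(x,y,.066)); print("expected px",u,v,"inlay",inlay(w,u,v,.066,r=28))
hsv=cv2.cvtColor(w["image"],cv2.COLOR_BGR2HSV); m=cv2.inRange(hsv,(20,150,60),(35,255,255)); m[300:]=0
P=[]
for yy in np.arange(.05,.22,.01):
    uu=int(round(proj(w,(.611,yy,.036))[0]))
    if 0<=uu<640:
        r=np.where(m[:,uu])[0]
        if len(r)>2: P.append(np.r_[ray(w,uu,r[0]-.5,.006)[:2],len(r)])
print("back fence foot",np.array(P).round(4)[::3].tolist())
cv2.imwrite(sys.argv[3],w["image"]); o=ctrl.get_obs(); print(o["tool_pos"].round(4),o["t"])
over(.4455,-.1456,.33,-5.9); over(.476,-.438,.33,13.5)
E
python3 chk.py .566 .2596 pics/w4.png
```

```text
expected px 310.61037991529884 165.89512713414288 inlay (array([0.55964227, 0.23763539]), array([0.55859073, 0.23770903]), array([ 1.9, 62.6]), np.float64(-0.47342833739457246))
back fence foot [[0.6098, 0.0356, 11.0], [0.61, 0.0668, 11.0], [0.6101, 0.0996, 11.0], [0.6102, 0.1308, 12.0], [0.6104, 0.1636, 11.0], [0.6105, 0.1948, 11.0]]
[0.5698 0.2642 0.3528] 16.75
shift now-axes [ 0.123  -0.4102  0.0209] turn 0.0995 shift turned-axes [ 0.0817 -0.4204  0.0209] q6 -1.252 pos [0.5698 0.2642 0.3528] F [-0.9 -0.2 -1.7] t 16.75
shift now-axes [ 0.0915 -0.7025  0.0204] turn -0.2391 shift turned-axes [ 0.2553 -0.6609  0.0204] q6 -1.252 pos [0.5698 0.2642 0.3528] F [-0.9 -0.2 -1.7] t 16.75
```

```bash
sed -i 's/(1e3 if s\[i,4\]<100 else 0)/(1e3 if min(s[i,2],s[i,3])<25 or s[i,4]>6000 else 0)/' h.py; python3 chk.py .566 .2596 pics/w4.png | head -1
python3 - <<'E'
from h import *
w=get("wrist"); g=cv2.cvtColor(w["image"],cv2.COLOR_BGR2HSV)
u,v=map(int,proj(w,(.566,.2596,.036))); print(u,v); hs=[]
# housing front edge / sides: print gray profiles
G=cv2.cvtColor(w["image"],cv2.COLOR_BGR2GRAY)
m=cv2.inRange(g,(5,150,60),(17,255,255)); ys,xs=np.where(m); print("orange bbox",xs.min(),xs.max(),ys.min(),ys.max())
cv2.imwrite("pics/z.png",cv2.resize(w["image"][v-75:v+75,u-100:u+100],None,fx=4,fy=4,interpolation=cv2.INTER_CUBIC))
E
```

```text
expected px 311.20079046574494 168.24744855254536 inlay (array([0.56494781, 0.25909021]), array([0.56465824, 0.25929035]), array([13.8, 35.2]), np.float64(-0.1229618087499801))
312 166
orange bbox 47 320 0 186
```

View pics/z.png

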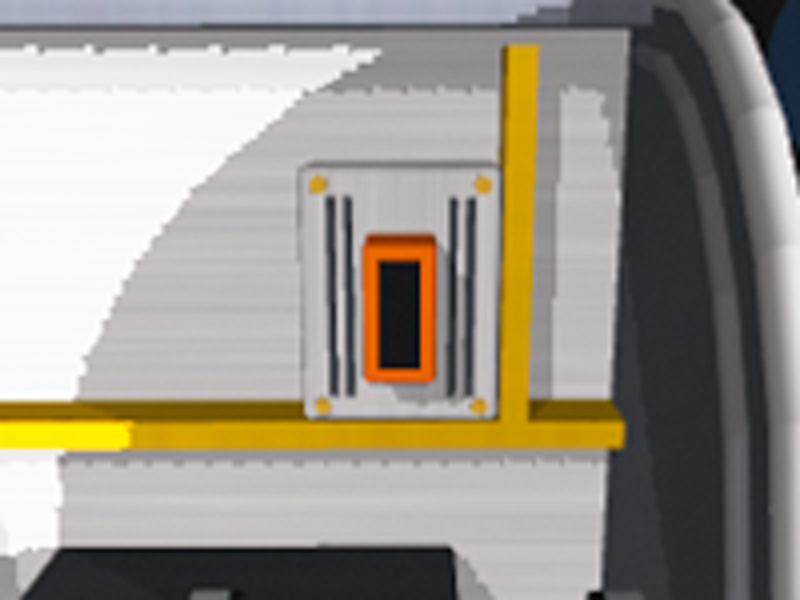

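The crop shows the orange unit flush against both fences, with the back edge at crop row ≈415 and the side edge at column ≈500. On to the green one.

Request:
drive_tool:
  rows:
    - [[0.0123,-0.041,0],0.02]
    - [[0.0131,-0.0408,0],0.02]
    - [[0.0139,-0.0405,0],0.02]
    - [[0.0147,-0.0402,0],0.02]
    - [[0.0156,-0.0399,0],0.02]
    - [[0.0164,-0.0396,0],0]
    - [[0.0164,-0.0396,0],0]
    - [[0.0164,-0.0396,0.01],0]
    - [[0.0164,-0.0396,0.02],0]
    - [[0.0164,-0.0396,0.02],0]

```text
t: 17.85
tool_pos: [0.3867, -0.1247, 0.2957]
tool_rot: [-0.162, -3.135, -0.002]
contact_force: [0.5, -0.5, 0.6]
opening: 0.047
grip_force: 0.0
```

```bash
python3 -c "
from h import *
over(.4455,-.1456,.107,-5.9)"
```

```text
shift now-axes [-0.0611 -0.0149  0.1886] turn -0.0002 shift turned-axes [-0.0611 -0.015   0.1886] q6 -1.963 pos [ 0.3867 -0.1247  0.2957] F [ 0.5 -0.5  0.6] t 17.85
```

Request:
drive_tool:
  rows:
    - [[-0.0306,-0.0075,0],0]
    - [[-0.0305,-0.0075,0.02],0]
    - [[0,0,0.045],0]
    - [[0,0,0.045],0]
    - [[0,0,0.045],0]
    - [[0,0,0.0336],0]
    - [[0,0,0],0]
    - [[0,0,0],0]

```text
t: 18.65
tool_pos: [0.4464, -0.1445, 0.1085]
tool_rot: [-0.163, -3.134, -0.003]
contact_force: [1.0, 0.2, 0.2]
opening: 0.0469
grip_force: 0.0
```

Request:
drive_tool:
  rows:
    - [[0,0,0],0]
    - [[0,0,0],0]
    - [[0,0,0],0]
    - [[0,0,0],0]
    - [[0,0,0],0]
  jaw: 1
  grip_force: 40

```text
t: 19.15
tool_pos: [0.4483, -0.1455, 0.1114]
tool_rot: [0.163, 3.135, -0.002]
contact_force: [-1.2, -0.7, 7.2]
opening: 0.0232
grip_force: 43.9
```

```bash
python3 -c "
from h import *
over(.556,.183,.347,-.15)"
```

```text
shift now-axes [-0.0736  0.3377 -0.2357] turn -0.1011 shift turned-axes [-0.1073  0.3285 -0.2357] q6 -1.939 pos [ 0.4483 -0.1455  0.1114] F [-1.2 -0.7  7.2] t 19.15
```

Request:
drive_tool:
  rows:
    - [[0,0,-0.02],0]
    - [[0,0,-0.045],-0.025]
    - [[0,0,-0.045],-0.025]
    - [[0,0,-0.045],-0.025]
    - [[0,0,-0.045],-0.026]
    - [[0,0,-0.036],0]
    - [[-0.0134,0.0411,0],0]
    - [[-0.0134,0.0411,0],0]
    - [[-0.0134,0.0411,0],0]
    - [[-0.0134,0.0411,0],0]

```text
t: 20.15
tool_pos: [0.5013, 0.0209, 0.3449]
tool_rot: [-0.005, -3.141, -0.0]
contact_force: [1.5, -0.3, -3.8]
opening: 0.0234
grip_force: 42.6
```

Request:
drive_tool:
  rows:
    - [[-0.0134,0.0411,0],0]
    - [[-0.0134,0.0411,0],0]
    - [[-0.0134,0.0411,0],0]
    - [[-0.0134,0.0408,0],0]
    - [[0,0,0],0]
    - [[0,0,0],0]

```text
t: 20.75
tool_pos: [0.5551, 0.1839, 0.3442]
tool_rot: [-0.001, -3.139, 0.002]
contact_force: [-0.0, -0.4, -3.1]
opening: 0.0234
grip_force: 42.6
```

```bash
python3 -c "
from h import *
over(.556,.183,.125,-.15);print(ctrl.get_obs()['tool_rot'],ctrl.get_obs()['opening'])"
```

```text
shift now-axes [-0.0015 -0.0007  0.2192] turn 0.0017 shift turned-axes [-0.0015 -0.0007  0.2192] q6 -1.377 pos [0.5551 0.1839 0.3442] F [-0.  -0.4 -3.1] t 20.75
[-1.38847466e-03 -3.13884987e+00  1.61427305e-03] 0.023354545558954998
```

Request:
drive_tool:
  rows:
    - [[0,-0.001,0.04],0]
    - [[0,0,0.04],0]
    - [[0,0,0.04],0]
    - [[0,0,0.04],0]
    - [[0,0,0.035],0]
    - [[0,0,0.02],0]
    - [[0,0,0.006],0]
    - [[0,0,0.003],0]
    - [[0,0,0],0]

```text
t: 21.65
tool_pos: [0.5563, 0.1817, 0.123]
tool_rot: [0.006, 3.14, 0.0]
contact_force: [0.2, 0.0, -2.9]
opening: 0.0231
grip_force: 42.6
```

Request:
drive_tool:
  rows:
    - [[0,0,0.0015],0]
    - [[0,0,0.0015],0]
    - [[0,0,0.001],0]
    - [[0,0,0],0]

```text
t: 22.05
tool_pos: [0.5557, 0.1822, 0.118]
tool_rot: [0.004, 3.141, 0.0]
contact_force: [0.8, 0.4, -3.6]
opening: 0.0229
grip_force: 42.6
```

Request:
drive_tool:
  rows:
    - [[0,0,0.001],0]
    - [[0,0,0.001],0]
    - [[0,0,0],0]

```text
t: 22.35
tool_pos: [0.556, 0.1823, 0.1174]
tool_rot: [0.004, 3.141, -0.0]
contact_force: [-4.6, -1.3, 5.0]
opening: 0.0234
grip_force: 43.7
```

Request:
drive_tool:
  rows:
    - [[-0.003,0,-0.0005],0]
    - [[-0.003,0.001,0],0]
    - [[-0.003,0.002,0],0]
    - [[-0.001,0.0025,0],0]
    - [[-0.001,0.002,0],0]
    - [[0,0.001,0],0]
    - [[0,0,0],0]

```text
t: 23.05
tool_pos: [0.5672, 0.1895, 0.1175]
tool_rot: [-0.004, -3.142, 0.006]
contact_force: [-5.2, -7.1, 8.3]
opening: 0.0234
grip_force: 44.2
```

Request:
drive_tool:
  rows:
    - [[-0.001,0.001,0],0]
    - [[-0.001,0.001,0],0]
    - [[-0.001,0.001,0],0]
    - [[0,0,0],0]
    - [[0,0,0],0]

```text
t: 23.55
tool_pos: [0.5678, 0.1903, 0.1177]
tool_rot: [-0.004, -3.133, 0.015]
contact_force: [-17.6, -15.5, 19.9]
opening: 0.0234
grip_force: 45.7
```

Request:
drive_tool:
  rows:
    - [[-0.001,0.0015,-0.001],0]
    - [[0,0,0],0]
    - [[0,0,0],0]

```text
t: 23.85
tool_pos: [0.5681, 0.1914, 0.1179]
tool_rot: [-0.004, -3.131, 0.016]
contact_force: [-18.5, -17.0, 18.9]
opening: 0.0229
grip_force: 45.7
```

Request:
drive_tool:
  rows:
    - [[0,0,0],0]
    - [[0,0,0],0]
    - [[0,0,0],0]
    - [[0,0,-0.03],0]
    - [[0,0,-0.04],0]
    - [[0,0,-0.045],0]
    - [[0,0,-0.045],0]
    - [[0,0,-0.045],0]
    - [[0,0,-0.03],0]
    - [[0,0,0],0]
  jaw: 0.45

```text
t: 24.85
tool_pos: [0.5726, 0.1959, 0.3596]
tool_rot: [0.004, 3.13, 0.004]
contact_force: [0.5, -0.4, -0.1]
opening: 0.0468
grip_force: 0.0
```

```bash
cat > gap.py <<'E'
from h import *
import sys
w=get("wrist")
for x,y in eval(sys.argv[1]):
    u,v=proj(w,(x,y,.066)); r=inlay(w,u,v,.066,r=28); print((x,y),r[0].round(4),r[2],r[3].round(2))
G=cv2.cvtColor(w["image"],cv2.COLOR_BGR2GRAY)
cv2.imwrite(sys.argv[2],w["image"]); o=ctrl.get_obs(); print(o["tool_pos"].round(4),o["t"])
E
python3 gap.py "[(.565,.2591),(.565,.192)]" pics/w5.png; python3 -c "
from h import *
over(.476,-.438,.33,13.5)"
```

```text
(0.565, 0.2591) [0.5575 0.2473] [17.9 45.9] -10.92
(0.565, 0.192) [0.5646 0.1915] [12.9 35.1] -0.67
[0.5718 0.1957 0.3559] 24.9
shift now-axes [ 0.0945 -0.6339  0.0243] turn -0.238 shift turned-axes [ 0.2412 -0.5938  0.0243] q6 -1.362 pos [0.5718 0.1957 0.3559] F [-0.5 -0.3  0.1] t 24.9
```

Run:
```python
from h import *
w=get("wrist")
for x,y in((.565,.2591),(.565,.1915)):
    u,v=proj(w,(x,y,.066))
    for th in (35,45,55):
        try: r=inlay(w,u,v,.066,28,th); print(y,th,r[0].round(4),r[2],r[3].round(2))
        except Exception as e: print(y,th,e)
# housing front edges & seam profile: rows at z=.036 across x
G=cv2.cvtColor(w["image"],cv2.COLOR_BGR2GRAY)
for x in (.53,.545,.60):
    print(x,[int(G[tuple(np.round(proj(w,(x,y,.036))[::-1]).astype(int))]) for y in np.arange(.215,.232,.001)])
```

```text
0.2591 35 [0.5649 0.259 ] [12.4 34.1] -0.52
0.2591 45 [0.5649 0.259 ] [13.  34.7] -0.49
0.2591 55 [0.5649 0.259 ] [13.1 34.7] -0.53
0.1915 35 [0.5647 0.1913] [11.6 33.4] 0.51
0.1915 45 [0.5647 0.1913] [11.9 34. ] 0.07
0.1915 55 [0.5646 0.1913] [12.2 34.4] -0.04
0.53 [158, 165, 165, 181, 184, 191, 191, 169, 100, 150, 150, 187, 194, 194, 197, 186, 180, 180]
0.545 [60, 117, 117, 193, 213, 213, 194, 136, 100, 100, 170, 197, 197, 195, 197, 203, 203, 207]
0.6 [124, 128, 152, 152, 196, 193, 150, 150, 107, 180, 180, 200, 200, 200, 203, 192, 192, 202]
```

Request:
drive_tool:
  rows:
    - [[0.0073,-0.0488,0],0]
    - [[0.0073,-0.0488,0],0]
    - [[0.0073,-0.0488,0],0]
    - [[0.0073,-0.0488,0],0]
    - [[0.0073,-0.0488,0],0]
    - [[0.0073,-0.0488,0],0]
    - [[0.0073,-0.0488,0],0]
    - [[0.0073,-0.0488,0],0]
    - [[0.0073,-0.0488,0],0]
    - [[0.0073,-0.0488,0],0]

```text
t: 25.95
tool_pos: [0.4952, -0.2941, 0.3493]
tool_rot: [-0.004, -3.139, -0.004]
contact_force: [0.7, 0.3, -0.4]
opening: 0.0471
grip_force: 0.0
```

Request:
drive_tool:
  rows:
    - [[0.007,-0.047,0],0]
    - [[0.007,-0.047,0],0]
    - [[0.007,-0.047,0],0]
    - [[0,0,0],-0.119]
    - [[0,0,0],-0.119]
    - [[0,0,0],0]

```text
t: 26.55
tool_pos: [0.4744, -0.4336, 0.3489]
tool_rot: [0.367, -3.117, -0.006]
contact_force: [-0.6, 0.4, 0.1]
opening: 0.047
grip_force: 0.0
```

Run:
```python
from h import *
w=get("wrist"); cv2.imwrite("pics/w6.png",w["image"])
u,v=proj(w,(.476,-.438,.06))
for th in (60,75,90): 
    try:
        r=inlay(w,u,v,.06,24,th); print(r[0].round(4),r[2],r[3].round(2))
    except Exception as e: print(e)
over(.476,-.438,.107,13.5)
w["image"]=cv2.imread("pics/w2.png"); w["t"]=-w["R"]@[0,0,0]
```

```text
[ 0.4764 -0.4391] [32.4 11. ] 13.07
[ 0.4764 -0.4391] [32.4 11. ] 13.04
[ 0.4762 -0.4391] [32.8 11. ] 13.04
shift now-axes [-0.0007 -0.0057  0.2425] turn -0.0029 shift turned-axes [-0.0007 -0.0057  0.2425] q6 -2.659 pos [ 0.4746 -0.4333  0.3495] F [ 0.  -0.7 -0.4] t 26.6
```

Run:
```python
from h import *
a=get("scene");b=get("side")
for p,q in (((107,261),(285,68)),((104,258),(287,70))): print(tri(a,p,b,q).round(3))
print(ray(b,290,92,0).round(3),ray(b,215,107,0).round(3))
```

```text
[ 0.469 -0.64   0.134]
[ 0.456 -0.644  0.125]
[ 0.461 -0.64   0.   ] [ 0.779 -0.66   0.   ]
```

Scope face is at y≈-0.64, so there is plenty of room. Going down on the white unit.

Request:
drive_tool:
  rows:
    - [[-0.0008,-0.0062,0.03],0]
    - [[0,0,0.045],0]
    - [[0,0,0.045],0]
    - [[0,0,0.045],0]
    - [[0,0,0.045],0]
    - [[0,0,0.0315],0]
    - [[0,0,0],0]
    - [[0,0,0],0]

```text
t: 27.5
tool_pos: [0.4772, -0.4391, 0.1108]
tool_rot: [0.368, -3.12, -0.001]
contact_force: [0.0, -0.8, 0.4]
opening: 0.047
grip_force: 0.0
```

Request:
drive_tool:
  rows:
    - [[0,0,0],0]
    - [[0,0,0],0]
    - [[0,0,0],0]
    - [[0,0,0],0]
    - [[0,0,0],0]
  jaw: 1
  grip_force: 40

```text
t: 28.0
tool_pos: [0.4785, -0.4409, 0.1144]
tool_rot: [-0.368, 3.117, -0.007]
contact_force: [0.7, 0.0, 6.0]
opening: 0.0228
grip_force: 41.5
```

```bash
python3 -c "
from h import *
over(.556,.122,.35,-.15)"
```

```text
shift now-axes [-0.2071  0.5282 -0.2376] turn 0.2377 shift turned-axes [-0.0769  0.5621 -0.2376] q6 -2.665 pos [ 0.4785 -0.4409  0.1144] F [0.7 0.  6. ] t 28.0
```

Request:
drive_tool:
  rows:
    - [[0,0,-0.02],0]
    - [[0,0,-0.04],0]
    - [[0,0,-0.045],0.06]
    - [[0,0,-0.045],0.06]
    - [[0,0,-0.045],0.06]
    - [[0,0,-0.043],0.058]
    - [[-0.0059,0.0432,0],0]
    - [[-0.0059,0.0432,0],0]
    - [[-0.0059,0.0432,0],0]
    - [[-0.0059,0.0432,0],0]

```text
t: 29.0
tool_pos: [0.5007, -0.265, 0.3485]
tool_rot: [-0.006, -3.141, -0.0]
contact_force: [1.3, -1.0, -3.3]
opening: 0.0227
grip_force: 40.6
```

Request:
drive_tool:
  rows:
    - [[-0.0059,0.0432,0],0]
    - [[-0.0059,0.0432,0],0]
    - [[-0.0059,0.0432,0],0]
    - [[-0.0059,0.0432,0],0]
    - [[-0.0059,0.0432,0],0]
    - [[-0.0059,0.0432,0],0]
    - [[-0.0059,0.0432,0],0]
    - [[0,0,0],0]
    - [[0,0,0],0]

```text
t: 29.9
tool_pos: [0.5429, 0.0363, 0.3485]
tool_rot: [-0.001, -3.141, 0.001]
contact_force: [0.6, -1.2, -2.8]
opening: 0.0229
grip_force: 40.9
```

```bash
python3 -c "
from h import *
over(.556,.122,.13,-.15);print(ctrl.get_obs()['opening'],ctrl.get_obs()['grip_force'])"
```

```text
shift now-axes [-0.0131  0.0858  0.2184] turn 0.002 shift turned-axes [-0.013   0.0859  0.2184] q6 -1.64 pos [0.5429 0.0363 0.3485] F [ 0.6 -1.2 -2.8] t 29.9
0.022922941873938216 40.9468138217926
```

Request:
drive_tool:
  rows:
    - [[-0.0065,0.0429,0],0]
    - [[-0.0065,0.0429,0],0]
    - [[0,0,0.03],0]
    - [[0,0,0.04],0]
    - [[0,0,0.04],0]
    - [[0,0,0.04],0]
    - [[0,0,0.04],0]
    - [[0,0,0.024],0]
    - [[0,0,0.005],0]
    - [[0,0,0],0]

```text
t: 30.9
tool_pos: [0.5563, 0.1201, 0.1292]
tool_rot: [-0.007, -3.14, 0.001]
contact_force: [-0.5, 0.4, -2.7]
opening: 0.0232
grip_force: 41.5
```

Request:
drive_tool:
  rows:
    - [[0,0,0.003],0]
    - [[0,0,0.002],0]
    - [[0,0,0.001],0]
    - [[0,0,0],0]

```text
t: 31.3
tool_pos: [0.5569, 0.1214, 0.1246]
tool_rot: [0.004, 3.14, 0.0]
contact_force: [0.8, -0.6, -2.5]
opening: 0.0234
grip_force: 41.5
```

Request:
drive_tool:
  rows:
    - [[0,0,0.0015],0]
    - [[0,0,0.0015],0]
    - [[0,0,0.001],0]
    - [[0,0,0],0]

```text
t: 31.7
tool_pos: [0.5567, 0.1215, 0.1205]
tool_rot: [0.004, 3.141, 0.0]
contact_force: [-2.8, 0.1, 2.2]
opening: 0.0232
grip_force: 42.3
```

Request:
drive_tool:
  rows:
    - [[-0.003,0,0],0]
    - [[-0.003,0.001,0],0]
    - [[-0.003,0.0025,0],0]
    - [[-0.001,0.0025,0],0]
    - [[-0.001,0.0025,0],0]
    - [[-0.001,0.0015,0],0]
    - [[0,0.001,0],0]
    - [[0,0,0],0]

```text
t: 32.5
tool_pos: [0.5674, 0.1294, 0.1206]
tool_rot: [-0.004, -3.135, 0.013]
contact_force: [-14.6, -13.9, 15.9]
opening: 0.0228
grip_force: 43.9
```

Request:
drive_tool:
  rows:
    - [[-0.001,0.001,0],0]
    - [[-0.0005,0.001,0],0]
    - [[-0.0005,0.001,0],0]
    - [[0,0,0],0]
    - [[0,0,0],0]

```text
t: 33.0
tool_pos: [0.5679, 0.1304, 0.1208]
tool_rot: [-0.004, -3.129, 0.02]
contact_force: [-22.2, -21.7, 23.9]
opening: 0.023
grip_force: 44.9
```

Request:
drive_tool:
  rows:
    - [[0,0.001,-0.0005],0]
    - [[0,0.001,0],0]
    - [[0,0,0],0]
    - [[0,0,0],0]

```text
t: 33.4
tool_pos: [0.5679, 0.1319, 0.1209]
tool_rot: [-0.003, -3.129, 0.022]
contact_force: [-20.5, -22.8, 20.5]
opening: 0.0232
grip_force: 44.6
```

Request:
drive_tool:
  rows:
    - [[0,0,0],0]
    - [[0,0,0],0]
    - [[0,0,0],0]
    - [[0,0,-0.03],0]
    - [[0,0,-0.04],0]
    - [[0,0,-0.045],0]
    - [[0,0,-0.045],0]
    - [[0,0,-0.04],0]
    - [[0,0,-0.03],0]
    - [[0,0,0],0]
  jaw: 0.45

```text
t: 34.4
tool_pos: [0.5726, 0.1381, 0.3572]
tool_rot: [0.003, 3.13, 0.003]
contact_force: [0.6, 0.3, 0.2]
opening: 0.0474
grip_force: 0.0
```

Request:
drive_tool:
  rows:
    - [[0,0.025,0],0]
    - [[0,0.025,0],0]
    - [[0,0,0],0]
    - [[0,0,0],0]
    - [[0,0,0],0]

```text
t: 34.9
tool_pos: [0.5707, 0.187, 0.3495]
tool_rot: [-0.005, -3.141, 0.001]
contact_force: [-0.1, 0.8, 0.3]
opening: 0.0471
grip_force: 0.0
```

Run:
```python
from h import *
w=get("wrist")
for x,y in((.565,.2591),(.565,.1915),(.565,.1304)):
    u,v=proj(w,(x,y,.066))
    for th in (45,60):
        try: r=inlay(w,u,v,.066,28,th); print(y,th,r[0].round(4),r[2],r[3].round(2))
        except Exception as e: print(y,th,e)
u,v=map(int,proj(w,(.565,.19,.036))); print(ctrl.get_obs()["tool_pos"],ctrl.get_obs()["t"])
cv2.imwrite("pics/f.png",cv2.resize(w["image"][v-75:v+75,u-100:u+100],None,fx=4,fy=4,interpolation=cv2.INTER_CUBIC))
```

```text
0.2591 45 [0.5646 0.2591] [12.8 34.2] -0.5
0.2591 60 [0.5648 0.2591] [13.4 34.6] -0.5
0.1915 45 [0.5648 0.1924] [12.1 33.6] -0.29
0.1915 60 [0.5649 0.1924] [12.7 34.3] -0.55
0.1304 45 [0.5645 0.1316] [33.4 12. ] 0.3
0.1304 60 [0.5647 0.1316] [33.7 12.2] 0.24
[0.57077664 0.1867606  0.34968335] 34.95
```

View pics/f.png

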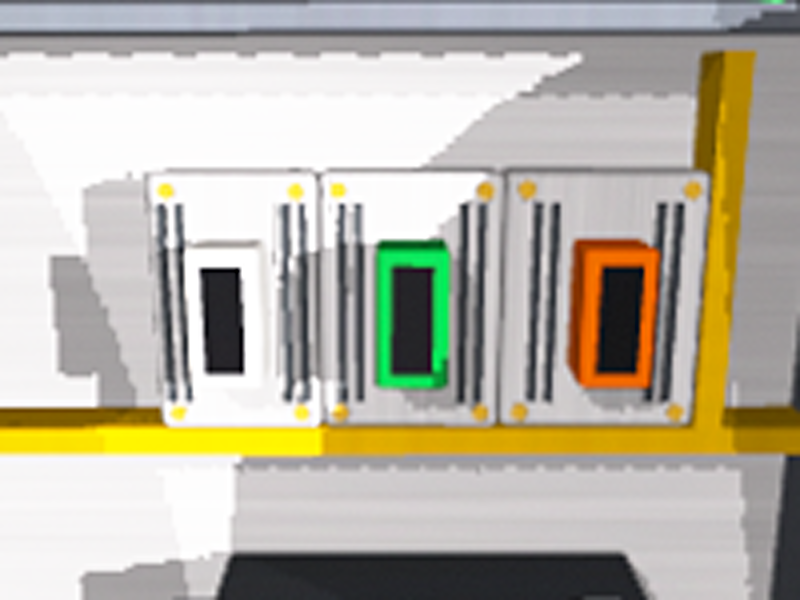

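The picture shows all three units packed in order, flush with each other (seams at crop columns ≈320 and 500) and with the back fence (row ≈425). The measured spacings of 66.7 and 60.8 mm match the ideal 67 and 61 mm.

```bash
python3 -c "
from station import ctrl
print(ctrl.finish_job())"
```

```text
the job is handed in; nothing more can be done
None
```

The job is handed in at about 35 s: the shutter is fully open, and the orange, green and white units are packed flush in the fence corner in that order.

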